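# Open the blast gate and hold the chip extractor's starter on START

### The arm

A 6-joint arm with a two-finger parallel gripper is mounted at the origin on the work surface. World frame = base frame: x ahead of the robot, y to its left, z up, the work surface at z = 0. Lengths are in mm, angles in rad, forces in N, time in s.
With the tool pointing down it reaches from about 350 to 775 mm from the base axis. Payload 7.3 kg.
Tool frame: the origin (TCP) lies at the very end of the fingers, on their centre line; the grasp point (between the pads) lies 19 mm behind it; z points along the fingers, y is the line along which they close (so a half turn about z gives the same grasp; the last joint's range is limited). The gripper opens to 92 mm and grips with 3 to 60 N. Pads are 19 mm wide; open, the fingers measure 130 mm over their backs; the gripper's body (75 mm by 190 mm) begins 47 mm behind the grasp point.
Start: joints at [-1.468, 0.342, 1.524, -0, 1.275, -0.146], TCP at [129.298, -508.849, 226.741] pointing down, gripper open.
Joint ranges: [-2.53, 2.53], [-0.77, 2.02], [0.04, 2.7], [-1, 4.14], [0.28, 2.66], [-3.11, 3.11]. Speed limits (rad/s): [2.57, 2.57, 3.14, 3.14, 3.14, 3.14].

### API

Orientations are given as [roll, pitch, yaw] about the fixed x, y, z axes, in that order (R = Rz(yaw) Ry(pitch) Rx(roll)).
In Python, from plant import get_obs, vision, workorder gives the robot as it stands.
- The arm moves only by the shell command python3 -m pendant 'ROWS' [OPENING]. ROWS is a JSON object of lists of equal length, an entry for each row: "dp": the shift along the tool's x, y, z in m, a list of three; "rotation": the turn, a rotation vector about the tool's x, y, z in rad, a list of three. A call has 1 to 8 rows; each row is the pose to reach, as a shift and turn from the pose commanded when the call began, along the tool's axes at that moment; what a row does not reach only later rows make up. A row lasts 1/8 s, in which the tool goes at most 62.5 mm and 10.7 degrees, less where a joint would pass 70% of its speed; a pose out of reach is approached as far as the arm can. A call with a gripper value outside its range is refused whole. OPENING is the finger opening in m, from 0 to 0.0918, set as the call begins (- or left out, the last holds). The fingers move at their own pace and stop on an object; the grip force is fixed at half the most. Time passes only in rows, so rows that repeat a pose let the fingers close. It gives the time, the measured TCP pose, the force, the opening and the grip force at its end, in the units of the state.
- get_obs(): the state, without advancing time (a new reading comes with each control period).
- vision.capture(name): name is "side" or "top" or "wrist"; returns a dict with "pixels" (384x512x3 uint8, red, green, blue), "vfov" (degrees; the focal length in pixels is half the picture's height over the tangent of half this angle, whatever the lens; pixels are square), "cx", "cy" (the principal point, pixels), "dist" ([k1, k2, p1, p2, k3] as OpenCV has them; the pictures are not rectified), "pose" (4x4, takes a point from camera to world coordinates); the wrist camera has in their place "T_tool_cam" (4x4, takes a point from camera to tool coordinates, whose origin is the TCP and whose axes are the flange's). Camera axes: x right, y up, looking along -z (the intrinsics and any distortion apply to the point x, -y, -z); pixel columns grow to the right and rows downward; lengths in mm; the calibration is good to about 2 mm. A picture is of the moment at which its call begins: read the wrist's pose just before it. There is no depth.
- workorder.close_job(): hands the job in; it is judged then, once.
The state is a dict: "time": time; "joint_positions": joint angles; "dq": joint speeds; "tau": joint torques, N m; "tool_pos": TCP position; "tcp_rot": TCP orientation; "contact_force": force on the tool from outside, world axes, zero at the start; "moment": the same for the moment, N m; "grip_width": finger opening in mm; "finger_force": force on a finger pad.
Only numpy, scipy, OpenCV 4.12 (cv2) and the standard library are available. Lean on these libraries where they do the work, as an engineer would, in place of code of your own. Each camera call takes 0.05 s, during which the arm holds its last target. There are 200 camera calls.

### The job

Get the chip extraction going at the planing bench: first pull the blast gate of the bench hood straight up until it is fully open, with the extractor still switched off. Then turn the starter's selector from off, past its first and second click positions, to the third (the sprung START position) and keep it there against its spring: your program finishes while the gripper is still holding the selector at START. The gate must stay fully open, and the hand plane, mallet, glue bottle and try square on the bench are to be left where they are.

Things in the scene. Friction and masses are not known exactly. Their poses are not given: they have to be found in the camera images.
- branch: Extraction branch fixed to the bench, bare metal: box hood (160 wide, 128 high, mouth 136 mm out at -x), behind it the upright blast gate frame (140 wide, 16 thick, top edge 148 mm above the bench), then a 100 mm pipe bending down through the bench (to +217 mm along x, 125 high). Origin: on the bench under the gate frame's middle; x along the pipe, y along the gate's width, z up.
- gate (a joint): How far the gate blade is raised, m: 0 shut, 0.112 at the upper stop; above 0.095 is fully open. Slides vertically with about 5 N of friction plus 2 N of weight, and stays at the height where it is left. Starts shut or nearly shut (0 to 0.03).
- gate_lip (a point): Centre of the pull lip on the blade's top edge: aluminium bar 100 mm long (its y), 12 thick (its x), 24 high (z), on the 4 mm thick, 112 wide steel blade that goes down into the frame. Shut, it is 180 mm above the bench with 20 mm of bare blade between lip and frame; it rises with the blade. Grip it from above across its thickness (fingers closing along its x).
- starter: Extractor's starter box, screwed flat to the bench: grey, 124 x 124 mm, 80 high, a 78 mm aluminium plate on top carrying the black selector; 16 mm wide fixing feet reach to 75 mm along y, a conduit to 130 mm along +x. Origin: on the bench on the selector's axis; z up. It is on the other side of the bench from the branch; either may be on the left.
- selector (a joint): Selector angle, rad, growing clockwise seen from above (about -z): 0 off, first click 0.45 (half speed), second 0.90 (full speed), third 1.35 (START), end stop 1.40. START counts from 1.25. It stays by itself at 0, 0.45 and 0.90; let go at START, its spring turns it back to 0.90. About 0.12 Nm to pass the first clicks, 0.31 to reach START, 0.25 to 0.48 to hold it.
- selector_grip (a point): Point on the selector's vertical axis, at grip height 111 mm above the bench. Black bar grip 14 mm wide (its y), 52 long plus a 7 mm wide nose at the pointer end (+x), sides from 91 to 122 mm above the bench, on a 44 mm disc. The bar lies along this point's x, which turns with it and at off points along the box's +x. Marks round it: a bar at off, then one, two, three dots.
- plane: Bystander: metal hand plane with dark wooden handles, 245 x 60 mm, about 125 mm high, standing on its sole beyond the work. Origin: centre of its underside.
- mallet: Bystander: joiner's wooden mallet lying on the bench, head 125 x 75 x 60 mm, 335 mm long in all. Origin: on the bench, near the middle of its length.
- glue: Bystander: white glue bottle, 64 mm across, 170 mm high. Origin: centre of its foot.
- square: Bystander: try square lying on the bench, dark wooden stock 120 mm, steel blade 155 mm. Origin: under the middle of the stock.

How it is judged (in metres and radians):
On the way:
1. the blast gate is fully open while the selector is still at off (value of joint gate above 0.095 m and value of joint selector below 0.2 rad), for 0.2 s.
At the end, for the whole second after the job is handed in: The gripper is holding the selector at START (joint above 1.25 rad, fingers pressing on it with more than 2 N) through the last second, with the blast gate still fully open by itself (raised more than 95 mm, the robot not touching it) (value of joint selector above 1.25 rad and contact force between the fingers and starter above 2 N and value of joint gate above 0.095 m and contact force between each of the arm, the fingers and branch below 0.5 N); the arm keeps its last pose, push and grip.
It fails at once if a tool or the bottle on the bench is pushed more than 30 mm or knocked over (distance of any of plane, mallet, square, glue from where it was at the start of the episode above 0.03 m or angle between any of glue, plane's own z axis and vertical above 0.5 rad).
It also fails if it takes over 48 s, if anything falls off the work surface, if the arm or the gripper's body presses on something with over 40 N, if the wrist force passes 120 N, or if a joint passes its speed limit or range.

## Working session

There is one attempt and no reset: what is moved stays moved. The work goes in short steps, Python scripts to look and compute and a shell command to move; the robot and the scene stay as the last step left them, time stands still between calls to the robot, and variables do not carry over. Pictures are saved under pics/ and viewed, at most 10 in all, crops included, and the job is handed in when it is done.

```bash
mkdir -p pics; ls; cat > h.py <<'E'
import numpy as np, cv2
from scipy.spatial.transform import Rotation as R
from plant import get_obs, vision, workorder
def K(c):
    f=192/np.tan(np.radians(c["vfov"])/2)
    return np.array([[f,0,c["cx"]],[0,f,c["cy"]],[0,0,1.]])
def toolT(o):
    T=np.eye(4);T[:3,:3]=R.from_euler('xyz',o["tcp_rot"]).as_matrix();T[:3,3]=o["tool_pos"];return T
def snap(name,png):
    o=get_obs();c=vision.capture(name);cv2.imwrite(png,c["pixels"][:,:,::-1])
    P=np.array(c["pose"]) if "pose" in c else toolT(o)@np.array(c["T_tool_cam"])
    np.savez(png+'.npz',K=K(c),d=np.array(c["dist"],float),P=P)
def ray(png,uv):
    z=np.load(png+'.npz');q=cv2.undistortPoints(np.array(uv,float).reshape(-1,1,2),z['K'],z['d'])[:,0]
    d=np.c_[q[:,0],-q[:,1],-np.ones(len(q))]@z['P'][:3,:3].T
    return z['P'][:3,3],d
def atz(png,uv,h):
    o,d=ray(png,uv);h=np.broadcast_to(h,len(d))
    return o+d*((h-o[2])/d[:,2])[:,None]
def proj(png,p):
    z=np.load(png+'.npz');q=(np.array(p,float)-z['P'][:3,3])@z['P'][:3,:3]
    return cv2.projectPoints((q*[1,-1,-1]).reshape(-1,1,3),np.zeros(3),np.zeros(3),z['K'],z['d'])[0][:,0]
E
python3 - <<'E'
from h import *
print(get_obs())
snap('top','pics/top.png');snap('side','pics/side.png')
E
cd pics; python3 -c "
import cv2
for n in('top','side'):
    a=cv2.imread(n+'.png');cv2.imwrite(n+'_b.png',cv2.resize(a,(800,600),interpolation=cv2.INTER_CUBIC))"
```

```text
pics
{'time': 0.0, 'joint_positions': array([-1.46797930e+00,  3.42692798e-01,  1.52503514e+00, -1.75702779e-05,
        1.27538369e+00, -1.46013274e-01]), 'dq': array([-0.00079303,  0.00029716, -0.00134283, -0.00049634, -0.00013461,
       -0.00058989]), 'tau': array([-1.81397656e-03, -4.31246388e+01, -2.44222319e+01,  7.14331074e-02,
        5.60276338e-02, -1.41945525e-04]), 'tool_pos': array([ 129.25880678, -508.41371263,  226.05416547]), 'tcp_rot': array([-3.14008740e+00, -2.04380582e-04,  2.48835277e-01]), 'contact_force': array([-0.81614781,  0.40393204, -0.17289832]), 'moment': array([-0.05427185,  0.00490359,  0.0643242 ]), 'finger_force': 0.0, 'grip_width': 91.39888871392469}
```

View pics/top_b.png

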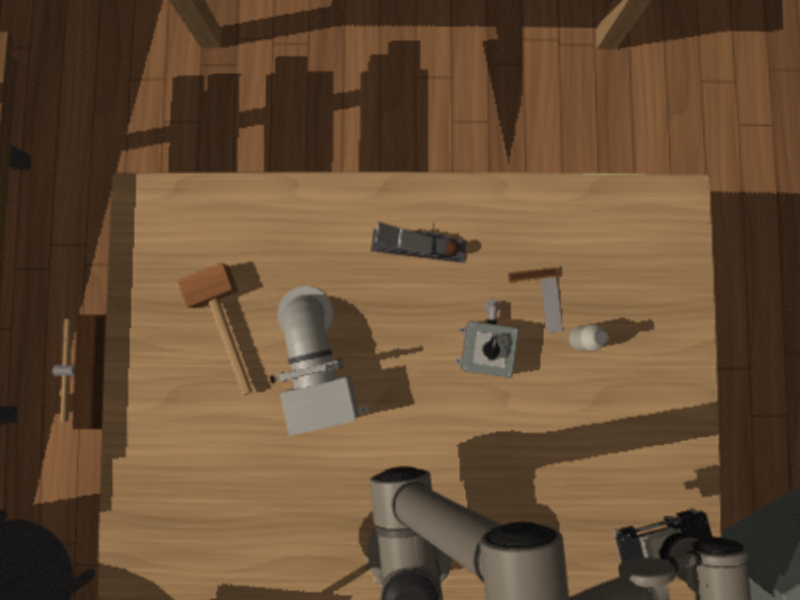

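View pics/side_b.png

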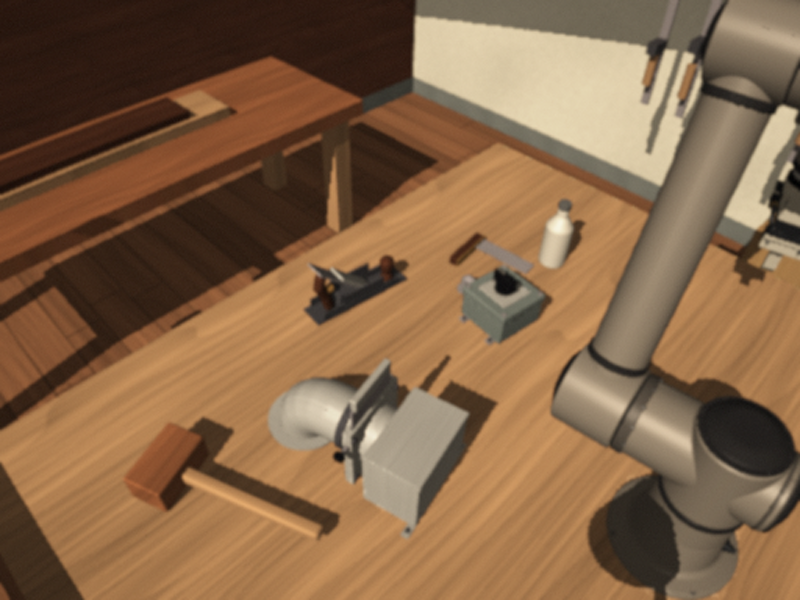

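The top view shows the branch on the left, with its hood at about (318,405), the gate at about (310,370) and the pipe pointing away from the robot. The starter is on the right at (490,348), with its conduit to +x (up in the picture). The side view agrees. I'll enlarge both areas next.

```bash
cd pics; python3 -c "
import cv2,numpy as np
t=cv2.imread('top.png');s=cv2.imread('side.png')
f=lambda a,x,y,w,h,k:cv2.resize(a[y:y+h,x:x+w],None,fx=k,fy=k,interpolation=cv2.INTER_CUBIC)
A=f(t,165,175,80,60,5);B=f(t,280,185,80,60,5);C=f(s,205,220,80,60,5);D=f(s,285,165,80,60,5)
cv2.imwrite('crop1.png',np.vstack([np.hstack([A,B]),np.hstack([C,D])]))"
```

```text
(no output)
```

View pics/crop1.png

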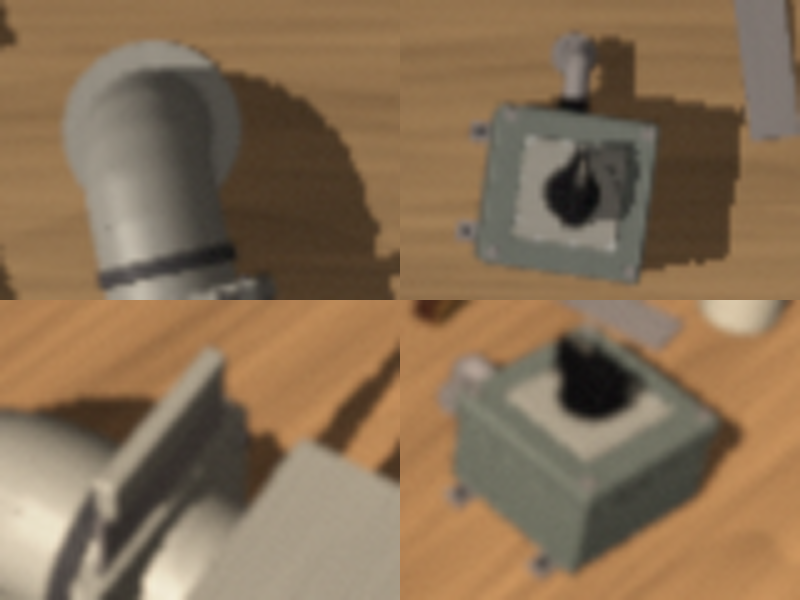

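```bash
cat > fit.py <<'E'
from h import *
from scipy.optimize import least_squares
b=1.5625;T='pics/top.png';S='pics/side.png'
def w(p,m): 
    c,s=np.cos(p[2]),np.sin(p[2]);m=np.array(m,float)
    return np.c_[p[0]+c*m[:,0]-s*m[:,1],p[1]+s*m[:,0]+c*m[:,1],m[:,2]]
tB=lambda x,y:(280+(x-400)/5,185+y/5); sD=lambda x,y:(285+(x-400)/5,165+(y-300)/5); sC=lambda x,y:(205+x/5,220+(y-300)/5)
c=[(62,62,80),(62,-62,80),(-62,-62,80),(-62,62,80)]
def rs(p):
    return np.r_[proj(T,w(p,c))-[tB(497,103),tB(657,125),tB(637,282),tB(477,257)],
     proj(S,w(p,[c[0],c[2],c[3]]))-[sD(458,405),sD(717,420),sD(585,495)]].ravel()
p0=np.r_[atz(T,[(491/b,348/b)],80)[0][:2],0]
f=least_squares(rs,p0,x_scale=[1,1,.01]);print('starter',f.x,np.round(f.fun,1))
def rb(p):
    h=p[3]
    return np.r_[proj(T,w(p,[(-136,80,128),(-136,-80,128)]))-[(289/b,435/b),(356/b,416/b)],
     proj(S,w(p,[(-136,-80,128),(0,-50,192+h),(0,50,192+h)]))-[(468/b,413/b),sC(217,350),sC(102,487)]].ravel()
p0=np.r_[atz(T,[(310/b,370/b)],190)[0][:2],0,10]
g=least_squares(rb,p0,x_scale=[1,1,.01,1]);print('branch',g.x,np.round(g.fun,1))
if __name__=='__main__':
    L=[(x,y,z) for x in(-6,6) for y in(-50,50) for z in(168+g.x[3],192+g.x[3])]
    H=[(-136,80,128),(-136,-80,128),(-8,70,148),(-8,-70,148),(8,70,148),(8,-70,148)]
    out=[]
    for n,x,y in((T,165,225),(S,205,220),):
        a=cv2.resize(cv2.imread(n)[y:y+60,x:x+65],None,fx=6,fy=6,interpolation=cv2.INTER_CUBIC)
        for m,col in((L,(0,0,255)),(H,(0,255,0))):
            for q in proj(n,w(g.x,m)): cv2.circle(a,tuple(int(v) for v in (q-[x,y]+.5)*6),2,col,-1)
        out.append(a)
    cv2.imwrite('pics/ov.png',np.hstack(out))
E
python3 fit.py
```

```text
starter [ 5.10185170e+02 -1.92626112e+02 -1.28041186e-01] [-0.4 -0.3 -0.3 -0.4 -0.2  0.4 -0.4  1.2 -1.1 -2.7  0.8 -0.5  0.5  1. ]
branch [4.60336890e+02 2.38976676e+02 2.40210861e-01 1.49022584e+01] [ 0.1 -0.4 -0.3  1.6 -0.3 -0.8 -0.5 -0.2  0.3  0.2]
```

View pics/ov.png

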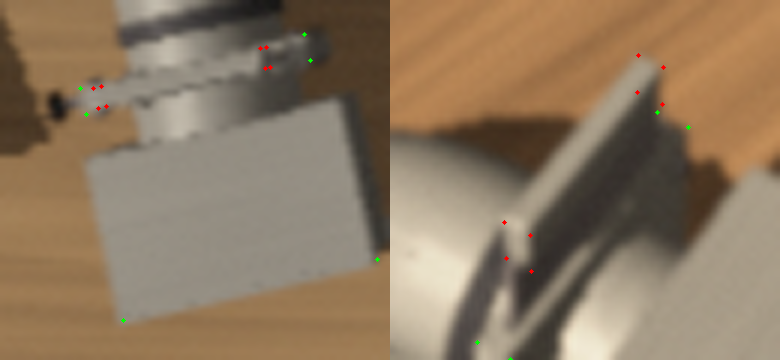

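The overlay fits well. The red lip points and green frame and hood points match within 1–2 px, so I'll move over the lip and refine from there.

```bash
cat >> h.py <<'E'
def go(xyz,yaw,start=None):
    """print dp (m) and rotvec in tool axes from current (or given) pose to pointing-down goal"""
    T=toolT(get_obs()) if start is None else start
    G=np.eye(4);G[:3,:3]=R.from_euler('xyz',[np.pi,0,yaw]).as_matrix();G[:3,3]=xyz
    D=np.linalg.inv(T)@G
    print('dp',np.round(D[:3,3]/1000,4),'rot',np.round(R.from_matrix(D[:3,:3]).as_rotvec(),4));return G
E
python3 - <<'E'
from h import *
G=go([440,-180,340],.95);go([460,239,330],1.81,G)
E
```

```text
dp [ 0.3821 -0.242  -0.1135] rot [-1.200e-03 -6.000e-04 -7.012e-01]
dp [ 0.3525 -0.2275  0.01  ] rot [ 0.    0.   -0.86]
```

```bash
python3 -m pendant '{"dp":[[0.05,-0.03,-0.04],[0.1,-0.06,-0.08],[0.15,-0.09,-0.1135],[0.2,-0.12,-0.1135],[0.25,-0.15,-0.1135],[0.3,-0.18,-0.1135],[0.35,-0.21,-0.1135],[0.382,-0.242,-0.1135]],"rotation":[[0,0,-0.1],[0,0,-0.2],[0,0,-0.3],[0,0,-0.4],[0,0,-0.5],[0,0,-0.6],[0,0,-0.7],[0,0,-0.7]]}'
python3 - <<'E'
from h import *
G=go([460,239,320],1.81)
E
```

```text
time: 1.1
tool_pos: [441.3, -178.2, 339.7]
tcp_rot: [-3.141, -0.0, 0.951]
contact_force: [0.3, -1.0, 0.5]
grip_width: 91.8
finger_force: 0.0
dp [ 0.3505 -0.227   0.0199] rot [-8.000e-04 -4.000e-04 -8.588e-01]
```

```bash
python3 -m pendant '{"dp":[[0.045,-0.03,0],[0.09,-0.06,0],[0.135,-0.09,0],[0.18,-0.12,0],[0.225,-0.15,0.005],[0.27,-0.18,0.01],[0.315,-0.21,0.02],[0.35,-0.227,0.02]],"rotation":[[0,0,-0.12],[0,0,-0.24],[0,0,-0.36],[0,0,-0.48],[0,0,-0.6],[0,0,-0.72],[0,0,-0.8],[0,0,-0.859]]}'
python3 - <<'E'
from h import *
from fit import w,g
snap('wrist','pics/w1.png')
n='pics/w1.png';h=g.x[3];print(np.round(g.x,2))
a=cv2.imread(n);a=cv2.resize(a,None,fx=1.5,fy=1.5)
for m,c in(([(x,y,192+h) for x in(-6,6) for y in(-50,50)],(0,0,255)),([(x,y,148) for x in(-8,8) for y in(-70,70)],(0,255,0))):
    for q in proj(n,w(g.x,m)): print(np.round(q*1.5));cv2.circle(a,tuple(int(v) for v in q*1.5),2,c,-1)
cv2.imwrite('pics/w1b.png',a)
E
```

```text
time: 2.1
tool_pos: [458.4, 238.6, 319.1]
tcp_rot: [-3.139, 0.0, 1.812]
contact_force: [0.4, 0.9, -0.2]
grip_width: 92.1
finger_force: 0.0
starter [ 5.10185170e+02 -1.92626112e+02 -1.28041186e-01] [-0.4 -0.3 -0.3 -0.4 -0.2  0.4 -0.4  1.2 -1.1 -2.7  0.8 -0.5  0.5  1. ]
branch [4.60336890e+02 2.38976676e+02 2.40210861e-01 1.49022584e+01] [ 0.1 -0.4 -0.3  1.6 -0.3 -0.8 -0.5 -0.2  0.3  0.2]
[4.6034e+02 2.3898e+02 2.4000e-01 1.4900e+01]
[384. 365.]
[383. 193.]
[404. 365.]
[406. 193.]
[382. 356.]
[381. 153.]
[405. 356.]
[406. 153.]
```

View pics/w1b.png

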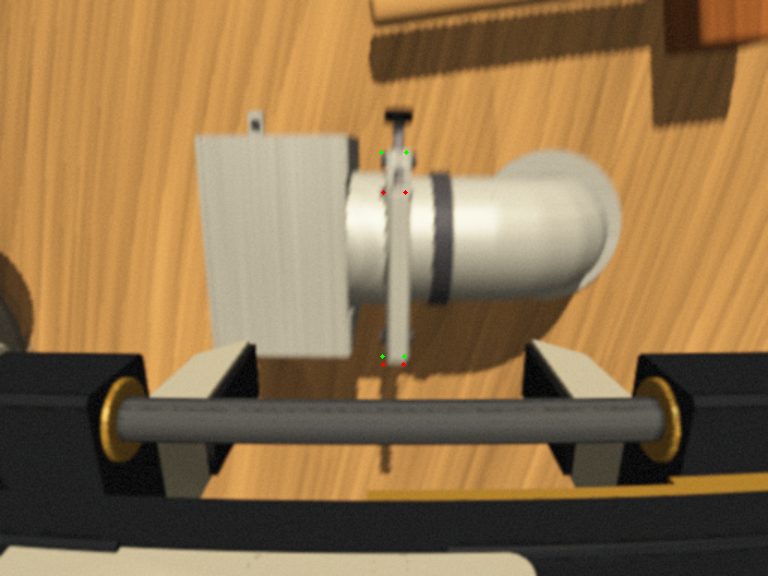

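The lip spans from (398,190) to (398,365), about 4 px to the right of the prediction, so the branch is 2–3 mm further along +x. I'll descend with that correction.

```bash
python3 - <<'E'
from h import *
G=go([462.6,239.6,178],1.811)
E
```

```text
dp [-0.0035  0.003   0.141 ] rot [-0.0011 -0.0025  0.0044]
```

```bash
python3 -m pendant '{"dp":[[0,0.003,0.03],[0,0.003,0.06],[0,0.003,0.09],[0,0.003,0.12],[0,0.003,0.141],[0,0.003,0.141]],"rotation":[[0,0,0],[0,0,0],[0,0,0],[0,0,0],[0,0,0],[0,0,0]]}'; python3 -m pendant '{"dp":[[0,0,0],[0,0,0],[0,0,0],[0,0,0],[0,0,0],[0,0,0]],"rotation":[[0,0,0],[0,0,0],[0,0,0],[0,0,0],[0,0,0],[0,0,0]]}' 0
```

```text
time: 2.9
tool_pos: [461.2, 236.6, 177.6]
tcp_rot: [-3.137, 0.001, 1.808]
contact_force: [0.2, 0.2, 0.5]
grip_width: 91.7
finger_force: 0.0
time: 3.65
tool_pos: [462.3, 237.2, 179.2]
tcp_rot: [3.142, 0.0, 1.808]
contact_force: [-0.5, 0.9, -0.6]
grip_width: 36.3
finger_force: 0.0
```

```bash
python3 -m pendant '{"dp":[[0,0,0],[0,0,0],[0,0,0],[0,0,0],[0,0,0],[0,0,0]],"rotation":[[0,0,0],[0,0,0],[0,0,0],[0,0,0],[0,0,0],[0,0,0]]}' 0
```

```text
time: 4.4
tool_pos: [462.2, 237.1, 179.2]
tcp_rot: [-3.141, 0.0, 1.808]
contact_force: [-0.7, 0.0, -0.5]
grip_width: 11.9
finger_force: 30.0
```

```bash
python3 -m pendant '{"dp":[[0,0,-0.01],[0,0,-0.02],[0,0,-0.03],[0,0,-0.04],[0,0,-0.05],[0,0,-0.06],[0,0,-0.07],[0,0,-0.08]],"rotation":[[0,0,0],[0,0,0],[0,0,0],[0,0,0],[0,0,0],[0,0,0],[0,0,0],[0,0,0]]}'; python3 -m pendant '{"dp":[[0,0,-0.004],[0,0,-0.008],[0,0,-0.008]],"rotation":[[0,0,0],[0,0,0],[0,0,0]]}'
```

```text
time: 5.4
tool_pos: [462.2, 237.1, 259.8]
tcp_rot: [-3.141, 0.0, 1.808]
contact_force: [1.4, 1.1, -8.3]
grip_width: 11.8
finger_force: 30.0
time: 5.78
tool_pos: [462.2, 237.2, 267.7]
tcp_rot: [3.141, 0.0, 1.808]
contact_force: [-1.9, -0.0, 0.1]
grip_width: 11.6
finger_force: 30.0
```

```bash
python3 -m pendant '{"dp":[[0,0,-0.003],[0,0,-0.006]],"rotation":[[0,0,0],[0,0,0]]}'; python3 -m pendant '{"dp":[[0,0,-0.002],[0,0,-0.004]],"rotation":[[0,0,0],[0,0,0]]}'; python3 -m pendant '{"dp":[[0,0,-0.002],[0,0,-0.004]],"rotation":[[0,0,0],[0,0,0]]}'
```

```text
time: 6.02
tool_pos: [462.2, 237.1, 273.0]
tcp_rot: [-3.141, 0.0, 1.808]
contact_force: [0.6, -0.1, -6.6]
grip_width: 11.9
finger_force: 30.0
time: 6.28
tool_pos: [462.1, 237.1, 274.5]
tcp_rot: [-3.138, 0.0, 1.808]
contact_force: [8.2, 3.1, -33.2]
grip_width: 12.0
finger_force: 30.0
time: 6.52
tool_pos: [462.0, 237.0, 275.3]
tcp_rot: [-3.134, 0.001, 1.808]
contact_force: [12.0, 3.7, -44.8]
grip_width: 11.9
finger_force: 30.0
```

```bash
python3 - <<'E'
from h import *
snap('side','pics/side2.png')
a=cv2.imread('pics/side2.png');cv2.imwrite('pics/s2.png',cv2.resize(a[130:330,160:380],None,fx=2.7,fy=2.7,interpolation=cv2.INTER_CUBIC))
E
```

```text
(no output)
```

View pics/s2.png

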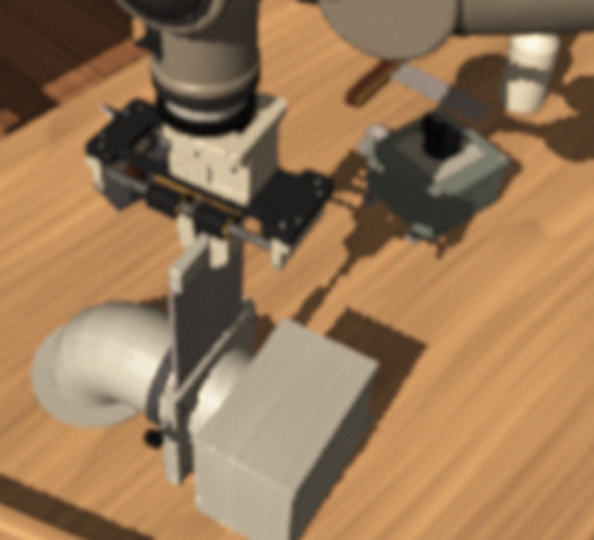

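The picture shows the blade standing high above the frame at crop (205,290), and the force jump at 274 mm means it has reached the upper stop. I'll unload it, release and rise.

```bash
python3 -m pendant '{"dp":[[0,0,0.004],[0,0,0.006]],"rotation":[[0,0,0],[0,0,0]]}'; python3 -m pendant '{"dp":[[0,0,0],[0,0,0],[0,0,0],[0,0,0],[0,0,0]],"rotation":[[0,0,0],[0,0,0],[0,0,0],[0,0,0],[0,0,0]]}' 0.09;  python3 -m pendant '{"dp":[[0,0,-0.03],[0,0,-0.06],[0,0,-0.09],[0,0,-0.1]],"rotation":[[0,0,0],[0,0,0],[0,0,0],[0,0,0]]}' 0.09
python3 - <<'E'
from h import *
G=go([506,-192,250],-.128)
G=go([485,0,365],.8);go([508,-192,240],-.128,G)
E
```

```text
time: 6.82
tool_pos: [462.2, 237.1, 275.2]
tcp_rot: [-3.141, 0.0, 1.808]
contact_force: [-0.7, -0.4, -4.1]
grip_width: 11.6
finger_force: 30.0
time: 7.45
tool_pos: [462.3, 237.2, 275.3]
tcp_rot: [3.141, 0.0, 1.808]
contact_force: [-0.8, -0.0, -0.3]
grip_width: 57.0
finger_force: 0.0
time: 7.95
tool_pos: [462.8, 237.4, 376.8]
tcp_rot: [3.139, -0.0, 1.808]
contact_force: [0.7, -0.2, 0.1]
grip_width: 89.5
finger_force: 0.0
dp [-0.4275 -0.0592  0.1266] rot [ 1.8000e-03 -3.1000e-03  1.9358e+00]
dp [-0.2359 -0.0341  0.0117] rot [ 0.0027 -0.0017  1.0078]
dp [-0.1217  0.1503  0.125 ] rot [ 0.    -0.     0.928]
```

```bash
python3 -m pendant '{"dp":[[-0.05,-0.006,0],[-0.1,-0.012,0],[-0.15,-0.02,0],[-0.2,-0.03,0.01],[-0.236,-0.034,0.012],[-0.236,-0.034,0.012]],"rotation":[[0,0,0.17],[0,0,0.34],[0,0,0.51],[0,0,0.68],[0,0,0.85],[0,0,1.007]]}'
python3 - <<'E'
from h import *
G=go([508,-192,240],-.128)
b=1.5625
print('glue base/top',atz('pics/top.png',[(583/b,339/b)],85),atz('pics/side.png',[(552/b,262/b)],0))
E
```

```text
time: 8.7
tool_pos: [484.5, -2.6, 361.7]
tcp_rot: [-3.14, 0.002, 0.792]
contact_force: [0.0, 0.5, -1.0]
grip_width: 89.8
finger_force: 0.0
dp [-0.118   0.15    0.1216] rot [-7.000e-04  2.600e-03  9.196e-01]
glue base/top [[ 535.80983671 -422.03586876   85.        ]] [[ 533.43761013 -434.41255684    0.        ]]
```

```bash
python3 -m pendant '{"dp":[[-0.03,0.035,0.02],[-0.06,0.07,0.04],[-0.09,0.11,0.07],[-0.118,0.15,0.1],[-0.118,0.15,0.12],[-0.118,0.15,0.12],[-0.118,0.15,0.12]],"rotation":[[0,0,0.17],[0,0,0.34],[0,0,0.51],[0,0,0.68],[0,0,0.85],[0,0,0.92],[0,0,0.92]]}'
python3 - <<'E'
from h import *
from fit import w,f
n='pics/w2.png';snap('wrist',n)
a=cv2.resize(cv2.imread(n),None,fx=1.5,fy=1.5)
for m,c in(([(x,y,80) for x in(-62,62) for y in(-62,62)],(0,0,255)),([(x,y,122) for x in(-26,0,26) for y in(-7,7)]+[(0,0,122)],(0,255,0))):
    for q in proj(n,w(f.x,m)): cv2.circle(a,tuple(int(v) for v in q*1.5),2,c,-1)
cv2.imwrite('pics/w2b.png',a)
E
```

```text
time: 9.57
tool_pos: [509.8, -189.3, 242.1]
tcp_rot: [-3.141, 0.002, -0.119]
contact_force: [0.1, -0.5, 0.0]
grip_width: 90.6
finger_force: 0.0
starter [ 5.10185170e+02 -1.92626112e+02 -1.28041186e-01] [-0.4 -0.3 -0.3 -0.4 -0.2  0.4 -0.4  1.2 -1.1 -2.7  0.8 -0.5  0.5  1. ]
branch [4.60336890e+02 2.38976676e+02 2.40210861e-01 1.49022584e+01] [ 0.1 -0.4 -0.3  1.6 -0.3 -0.8 -0.5 -0.2  0.3  0.2]
```

View pics/w2b.png

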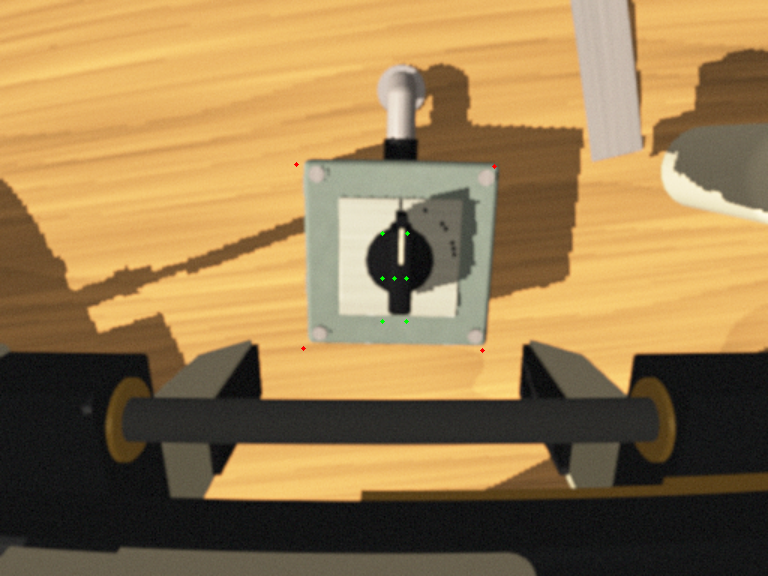

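The box corners are at (305,161), (496,163), (487,343) and (312,343), and the bar runs from (401,212) to (400,313), pointing at off. I'll refit from these.

```bash
python3 - <<'E' | tail -5
from fit import *
n='pics/w2.png'
m=[(62,62,80),(62,-62,80),(-62,-62,80),(-62,62,80)]
px=np.array([(305,161),(496,163),(487,343),(310,343)])/1.5
r=least_squares(lambda p:(proj(n,w(p,m))-px).ravel(),f.x,x_scale=[1,1,.01])
print(r.x,np.round(r.fun,1))
e=atz(n,np.array([(400.5,313),(401.5,222)])/1.5,122);print(e,np.arctan2(*(e[1]-e[0])[1::-1]),np.linalg.norm(e[1]-e[0]))
print(np.array([r.x[0],r.x[1],0])-26*np.array([np.cos(r.x[2]),np.sin(r.x[2]),0]))
go([r.x[0],r.x[1],96],r.x[2])
E
```

```text
[ 5.12982004e+02 -1.96533941e+02 -1.24466668e-01] [-2.5 -0.9  2.5 -1.3  0.9  1.8 -0.9  1.2]
[[ 488.96917724 -193.56497858  122.        ]
 [ 542.08840663 -200.15352627  122.        ]] -0.12340294960238136 53.52626917204683
[ 487.18313949 -193.30615701    0.        ]
dp [0.004  0.0069 0.1466] rot [-0.0003  0.001   0.0068]
```

```bash
python3 -m pendant '{"dp":[[0.004,0.007,0.03],[0.004,0.007,0.06],[0.004,0.007,0.09],[0.004,0.007,0.12],[0.004,0.007,0.145],[0.004,0.007,0.145]],"rotation":[[0,0,0.005],[0,0,0.005],[0,0,0.005],[0,0,0.005],[0,0,0.005],[0,0,0.005]]}'; python3 -m pendant '{"dp":[[0,0,0],[0,0,0],[0,0,0],[0,0,0],[0,0,0],[0,0,0],[0,0,0],[0,0,0]],"rotation":[[0,0,0],[0,0,0],[0,0,0],[0,0,0],[0,0,0],[0,0,0],[0,0,0],[0,0,0]]}' 0;  python3 -m pendant '{"dp":[[0,0,0],[0,0,0],[0,0,0]],"rotation":[[0,0,0],[0,0,0],[0,0,0]]}' 0
python3 -c "
from h import *
o=get_obs();print(o['moment'],o['joint_positions'])"
```

```text
time: 10.38
tool_pos: [512.3, -196.0, 96.7]
tcp_rot: [-3.14, 0.003, -0.123]
contact_force: [-0.4, 0.6, 0.4]
grip_width: 90.0
finger_force: 0.0
time: 11.38
tool_pos: [513.4, -196.1, 98.2]
tcp_rot: [-3.14, 0.0, -0.125]
contact_force: [3.7, 16.2, 4.0]
grip_width: 14.6
finger_force: 8.9
time: 11.75
tool_pos: [513.4, -195.6, 98.2]
tcp_rot: [-3.14, 0.0, -0.125]
contact_force: [1.2, 5.1, 1.4]
grip_width: 13.4
finger_force: 30.0
[ 0.92702219 -0.2158354  -0.27706494] [-0.50449554  0.51985871  1.62765643  0.00202966  0.99492627  1.1901059 ]
```

```bash
python3 -m pendant '{"dp":[[0,0,0],[0,0,0],[0,0,0],[0,0,0],[0,0,0],[0,0,0],[0,0,0],[0,0,0]],"rotation":[[0,0,0.1],[0,0,0.2],[0,0,0.3],[0,0,0.4],[0,0,0.5],[0,0,0.6],[0,0,0.7],[0,0,0.8]]}' 0; python3 -m pendant '{"dp":[[0,0,0],[0,0,0],[0,0,0],[0,0,0],[0,0,0],[0,0,0],[0,0,0],[0,0,0]],"rotation":[[0,0,0.1],[0,0,0.2],[0,0,0.3],[0,0,0.4],[0,0,0.5],[0,0,0.54],[0,0,0.57],[0,0,0.57]]}' 0
python3 - <<'E'
from h import *
o=get_obs();print(o['moment'],o['joint_positions'],-.124-o['tcp_rot'][2])
snap('wrist','pics/w3.png');snap('top','pics/top3.png');snap('side','pics/side3.png')
a=cv2.imread('pics/w3.png');s=cv2.imread('pics/side3.png');t=cv2.imread('pics/top3.png')
f=lambda a,x,y,w,h,k:cv2.resize(a[y:y+h,x:x+w],None,fx=k,fy=k,interpolation=cv2.INTER_CUBIC)
cv2.imwrite('pics/c3.png',np.hstack([f(a,150,80,200,300,2),f(s,190,130,200,300,2)[:600]] if s.shape[0]>=430 else [f(a,150,80,200,250,2),f(s,190,130,200,250,2)]))
E
```

```text
time: 12.75
tool_pos: [513.2, -195.9, 98.2]
tcp_rot: [-3.141, 0.001, -0.927]
contact_force: [-0.3, 3.2, 1.5]
grip_width: 13.8
finger_force: 30.0
time: 13.75
tool_pos: [512.8, -196.0, 98.2]
tcp_rot: [3.141, 0.001, -1.494]
contact_force: [-3.6, 5.2, 3.0]
grip_width: 13.8
finger_force: 30.1
[ 0.95970534 -0.04145586  0.28559051] [-5.04936879e-01  5.19647444e-01  1.62806265e+00  5.28067604e-04
  9.95439840e-01  2.55973988e+00] 1.3701687642507157
```

View pics/c3.png

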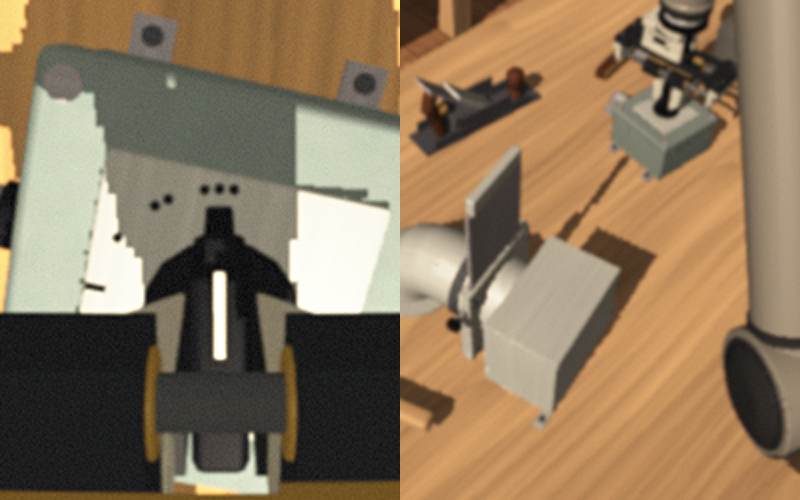

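The pointer at crop (220,215) sits at the three dots, the bar is square between the pads, and the gate blade is still up at (495,200). I'll check briefly that it holds, then hand in.

```bash
python3 -m pendant '{"dp":[[0,0,0],[0,0,0],[0,0,0],[0,0,0]],"rotation":[[0,0,0],[0,0,0],[0,0,0],[0,0,0]]}' 0 && python3 -c "
from h import *
print(workorder.close_job())"
```

```text
time: 14.4
tool_pos: [512.8, -196.0, 98.2]
tcp_rot: [3.14, 0.001, -1.494]
contact_force: [-3.5, 4.8, 1.7]
grip_width: 13.8
finger_force: 30.1
the job is handed in; nothing more can be done
None
```

The blast gate was raised to its upper stop while the selector was still at off. The job was then handed in at about 14.4 s with the gripper holding the selector at START (tool turned about 1.37 rad, 30 N grip); the hand-in call returned no verdict.

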